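# Show the green cutting board to the inspection camera

### The job

Lift the green cutting board out of the wooden stand, turn it round and show its grooved face to the small inspection camera: held still in the air, upright with its long edges level, squarely facing the lens, the middle of the board at lens height and 20 cm straight in front of the lens. Leave the other two boards standing where they are, do not bump the camera, and finish while still holding the board there; do not put it down or let go.

Things in the scene. Friction and masses are not known exactly. Their poses are not given: they have to be found in the camera images.
- board_green: green plastic cutting board, 170 mm wide, 120 mm high, 10 mm thick, about 0.2 kg, standing on its long edge in one of the three slots of the stand. Origin: middle of the lower long edge (underside); x across the thickness, y along the width, z up to the top edge (z = 120 mm). The grooved face is the -x face (x = -5 mm): a darker green groove runs round it 14 mm inside the edge; the +x face is plain. At the start the grooved face looks roughly towards the robot.
- board_green_middle (a point): the middle of the green board (60 mm above its underside, in mid thickness), same axes as the board
- board_blue: blue cutting board, 170 mm wide, 120 mm high, 10 mm thick, about 0.2 kg, standing on its long edge in another slot; same origin and axes. Stays there.
- board_white: off-white cutting board, 170 mm wide, 120 mm high, 10 mm thick, about 0.2 kg, standing on its long edge in the remaining slot; same origin and axes. Stays there.
- board_stand: fixed wooden stand, base plank 210 x 130 x 14 mm, origin at the centre of its underside, z up. Three slots across it at x = -70, 0 and +70 mm in its own frame; each slot is a pair of dowels (8 mm thick, tops 54 mm above the worktop) at y = +50 and -50 mm, 15 mm clear between the dowels. The boards stand on the plank at z = 14 mm, so their top edges are at 134 mm.
- inspection_camera: small grey camera on a round dark foot (96 mm across) and thin post, fixed to the worktop, about 245 mm tall; origin at the centre of the foot's underside, z up. It looks along its own -x, level.
- lens (a point): centre of the camera's lens front, 220 mm above the worktop and 34 mm from the camera's post axis along -x; same axes as the camera, so the lens looks along -x of this frame. The wanted spot for the board's middle is (-200, 0, 0) mm in this frame; there the board's x axis points opposite to this frame's x axis.

How it is judged (in metres and radians):
On the way:
1. the green board is lifted clear of the stand, in the fingers (height (world z) of board_green above 0.08 m and contact force between the fingers and board_green above 1 N), for 0.2 s.
At the end, for the whole second after the job is handed in: The fingers hold the green board still in the air, touching nothing else: middle 170-230 mm before the lens, within 25 mm of its axis sideways and in height, grooved face square to it within 10 deg, upright within 8 deg. Other boards moved under 25 mm, tilted under 14 deg (x of board_green_middle in the frame of lens between -0.23 and -0.17 m and y of board_green_middle in the frame of lens between -0.025 and 0.025 m and z of board_green_middle in the frame of lens between -0.025 and 0.025 m and x of lens in the frame of board_green below -0.1 m and angle between the x axis of board_green and the x axis of lens, either way round below 0.17 rad and angle between board_green's own z axis and vertical below 0.14 rad and height (world z) of board_green above 0.12 m and contact force between the fingers and board_green above 1 N and contact force between board_green and board_stand below 0.1 N and contact force between board_green and board_blue below 0.1 N and contact force between board_green and board_white below 0.1 N and contact force between board_green and inspection_camera below 0.1 N and linear speed of board_green below 0.02 m/s and angular speed of board_green below 0.15 rad/s and distance of each of board_blue, board_white from where it was at the start of the episode below 0.025 m and angle between each of board_blue, board_white's own z axis and vertical below 0.25 rad); the arm keeps its last pose, push and grip.
It fails at once if the robot or the board bumps the camera (over 2 N) (contact force between any of the arm, the fingers, board_green and inspection_camera above 2 N).
It fails at once if the blue or white board is knocked over or lifted out of its slot (angle between any of board_blue, board_white's own z axis and vertical above 0.35 rad or distance of any of board_blue, board_white from where it was at the start of the episode above 0.04 m).
It also fails if it takes over 35 s, if anything falls off the work surface, if the arm or the gripper's body presses on something with over 40 N, if the wrist force passes 120 N, or if a joint passes its speed limit or range.

### The arm

A 6-joint arm with a two-finger parallel gripper is mounted at the origin on a cart in front of the work surface, level with it; the furniture and walls round the work are solid. World frame = base frame: x ahead of the robot, y to its left, z up, the work surface at z = 0. Lengths are in m, angles in degrees, forces in N, time in s.
With the tool pointing down it reaches from about 0.275 to 0.75 m from the base axis. Payload 10.2 kg.
Tool frame: the origin (TCP) lies at the very end of the fingers, on their centre line; the grasp point (between the pads) lies 19 mm behind it (arm.pinch_z is the distance from the TCP to the grasp point, in m); z points along the fingers, y is the direction in which the jaws open and shut (so a half turn about z gives the same grasp; the last joint's range is limited). The gripper opens to 85 mm and grips with 20 to 120 N. Pads are 22 mm wide; open, the fingers measure 114 mm over their backs; the gripper's body (76 mm by 85 mm) begins 54 mm behind the grasp point. The pads swing forward as they close: fully open they stand 13 mm farther back than shut.
Start: joints at [64.263, 17.928, 85.812, -0, 76.261, -12.8], TCP at [0.118, 0.512, 0.231] pointing down, gripper open.
Joint ranges: [-168.41, 168.41], [-55.51, 124.54], [10.69, 146.95], [-70.63, 250.63], [1, 178], [-165.06, 165.06]. Speed limits (degrees/s): [136.94, 136.94, 172.46, 180, 180, 180].

### API

Orientations are given as a 3x3 rotation matrix whose columns are the frame's x, y, z axes.
In Python, from cell import arm gives the robot as it stands. Calls block until the motion is done:
- arm.move_to(position, orientation): joint-space move of the TCP to a pose.
- arm.move_l(position, orientation=None, max_speed=0.15): straight line of the TCP; orientation=None keeps the orientation; max_speed is the mean speed in m/s.
- arm.movej(angles): joint-space move.
- arm.grip(opening, f_grip=None): opening from 0.0 (shut) to 1.0 (fully open); f_grip is the grip in N (None keeps the last); returns when the fingers have stopped.
- arm.wait(seconds).
- arm.ik(position, orientation): joint angles nearest the present ones, or None.
- arm.read_state(): the state.
- arm.read_camera(name): name is "side" or "top"; returns a dict with "image" (480x640x3 uint8, blue, green, red), "depth" (480x640 float32, m along the optical axis (not along the pixel's ray), 0 where there is no reading), "fx", "fy", "cx", "cy" (pixels), "k1" (the pictures are not rectified: a ray, as slopes to the right and down, at radius r is drawn at 1 + k1 r^2 times it, then the intrinsics apply), "position" and "attitude" of the camera in the world. Camera axes: x right, y up, looking along -z (the intrinsics and any distortion apply to the point x, -y, -z); pixel columns grow to the right and rows downward; lengths in m; the calibration is good to about 2 mm. A picture is of the moment at which its call begins.
A pose or a line that the arm cannot do raises arm.PlanningError and nothing moves.
- arm.hand_in(): hands the job in, once; it reports no verdict.
The state is a dict: "time": time; "joint_pos": joint angles; "qd": joint speeds; "joint_efforts": joint torques, N m; "ee_pos": TCP position; "tcp_rot": TCP orientation; "wrist_force": force on the tool from outside, world axes, zero at the start; "torque": the same for the moment, N m; "finger_gap": opening from 0.0 (shut) to 1.0 (fully open).
Only numpy, scipy, OpenCV 4.12 (cv2) and the standard library are available. Lean on these libraries where they do the work, as an engineer would, in place of code of your own. Each camera call takes 0.05 s, during which the arm holds its last target. There are 200 camera calls.

## Working session

There is one attempt and no reset: what is moved stays moved. The work goes in short steps, each a Python script; the robot and the scene stay as the last script left them, time stands still between calls to the robot, and variables do not carry over. Pictures are saved under pics/ and viewed, about 8 in all and at most 12, crops included, and the job is handed in when it is done.

```bash
mkdir -p pics; cat > h.py <<'E'
import numpy as np, cv2
from cell import arm
def cloud(c):
    h,w=c["depth"].shape
    v,u=np.mgrid[0:h,0:w].astype(float)
    K=np.array([[c["fx"],0,c["cx"]],[0,c["fy"],c["cy"]],[0,0,1]])
    x=(u-c["cx"])/c["fx"];y=(v-c["cy"])/c["fy"];a,b=x.copy(),y.copy()
    for _ in range(10):
        s=1+c["k1"]*(a*a+b*b);a,b=x/s,y/s
    d=c["depth"]; P=np.stack([a*d,-b*d,-d],-1)
    W=P@np.array(c["attitude"]).T+np.array(c["position"])
    W[d==0]=np.nan
    return W
E
python3 - <<'E'
from h import *
for n in ("top","side"):
    c=arm.read_camera(n); cv2.imwrite(f"pics/{n}0.png",c["image"]); np.save(f"pics/{n}0.npy",cloud(c))
    print(n,c["position"],np.round(c["attitude"],3).tolist(),c["fx"],c["k1"])
print(arm.read_state())
E
```

```text
top [0.43258258 0.00488364 1.25842419] [[0.022, 0.984, -0.175], [-0.999, 0.025, 0.019], [0.023, 0.175, 0.984]] 608.1479525201634 -0.17705686530647233
side [0.37147535 0.69526505 0.65169695] [[-0.946, 0.164, -0.279], [-0.323, -0.524, 0.788], [-0.017, 0.836, 0.549]] 492.66079234788344 -0.06553449084527903
{'time': 0.1, 'joint_pos': array([ 6.42615100e+01,  1.79583729e+01,  8.58521387e+01,  1.28597437e-05,
        7.62606044e+01, -1.27987160e+01]), 'qd': array([-0.04982417, -0.01737548, -0.08896383, -0.01406535,  0.01896058,
       -0.07155477]), 'joint_efforts': array([ 2.62401896e-03, -4.12902868e+01, -2.60140854e+01, -2.62124213e-04,
        3.10151350e-03,  2.02114006e-07]), 'ee_pos': array([0.11745429, 0.51144239, 0.23075693]), 'tcp_rot': array([[-9.74605896e-01,  2.23926454e-01, -5.39208916e-04],
       [ 2.23926934e-01,  9.74605294e-01, -1.11796788e-03],
       [ 2.75173281e-04, -1.21032148e-03, -9.99999230e-01]]), 'wrist_force': array([ 0.84229621, -0.80776512, -0.22417513]), 'torque': array([-0.01987577, -0.01311835, -0.04523556]), 'finger_gap': 0.9987158879541784}
```

View pics/top0.png

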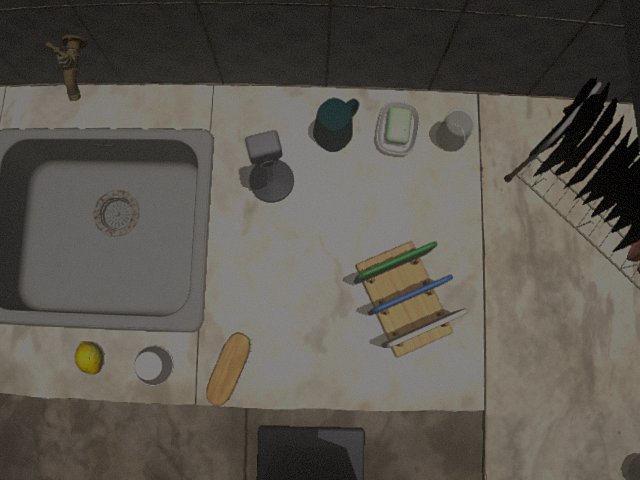

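View pics/side0.png

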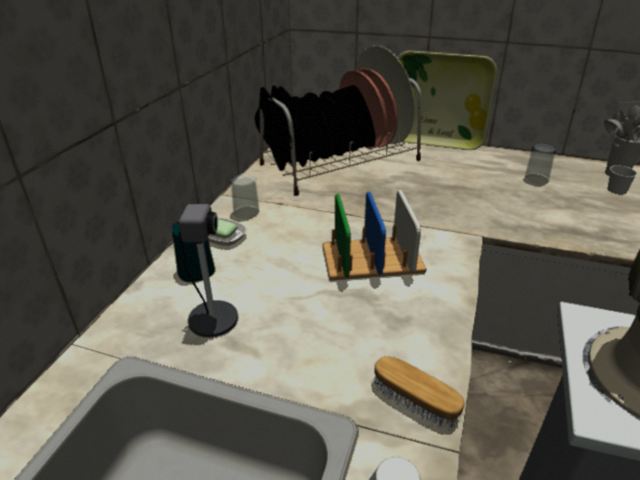

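The top view shows green at about (397,262), blue at (412,294), white at (425,327), and the camera foot at (272,182) with its head near (263,147). In the side view the camera head is at about (198,222) and its lens at (212,222) points right, towards the robot and the stand. Next I measure these with depth.

```bash
python3 - <<'E'
from h import *
for n in ("top","side"):
    im=cv2.imread(f"pics/{n}0.png"); W=np.load(f"pics/{n}0.npy"); hsv=cv2.cvtColor(im,cv2.COLOR_BGR2HSV); h,s,v=cv2.split(hsv)
    X,Y,Z=W[...,0],W[...,1],W[...,2]
    near=(np.hypot(X-.42,Y+.12)<.3)
    masks={"green":(abs(h.astype(int)-65)<20)&(s>90)&(np.hypot(X-.48,Y+.13)<.17),"blue":(abs(h.astype(int)-110)<12)&(s>110)&near}
    if n=="top": roi=(np.s_[295:350],np.s_[375:475])
    else: roi=(np.s_[185:270],np.s_[393:425])
    m=np.zeros(h.shape,bool); m[roi]=True
    masks["white"]=m&(Z>.06)&(s<60)
    for k,m in masks.items():
        p=W[m&np.isfinite(Z)]; print(n,k,len(p),"z",np.round(np.percentile(p[:,2],[1,50,98,100]),3))
        t=p[(p[:,2]>.122)&(p[:,2]<.142)]
        if len(t)<10: continue
        (c,sz,a)=cv2.minAreaRect((t[:,:2]*1000).astype(np.float32)); b=cv2.boxPoints((c,sz,a))
        _,_,vt=np.linalg.svd(t[:,:2]-t[:,:2].mean(0)); print("  top edge",len(t),np.round(c,1),np.round(sz,1),"dir",np.round(vt[0],3),np.degrees(np.arctan2(vt[0][1],vt[0][0])).round(1),"medz",np.median(t[:,2]).round(4))
    m=np.zeros(h.shape,bool)
    m[(np.s_[120:210],np.s_[235:300]) if n=="top" else (np.s_[195:345],np.s_[175:245])]=True
    m&=(s<80)
    for lo,hi,lab in ((.006,.03,"foot"),(.19,.27,"head")):
        p=W[m&(Z>lo)&(Z<hi)&(v<110)]; p=p[np.hypot(*(p[:,:2]-np.median(p[:,:2],0)).T)<.07]
        c,sz,a=cv2.minAreaRect((p[:,:2]*1000).astype(np.float32))
        print(n,lab,len(p),np.round(c,1),np.round(sz,1),round(a,1),"z",np.round(np.percentile(p[:,2],[1,50,99]),3), cv2.boxPoints((c,sz,a)).round(0).tolist())
    x=cv2.resize(im[190:260,160:250] if n=="side" else im[100:220,220:320],None,fx=6 if n=="side" else 5,fy=6 if n=="side" else 5,interpolation=cv2.INTER_CUBIC); cv2.imwrite(f"pics/{n}_cam.png",x)
E
```

```text
top green 343 z [0.127 0.133 0.137 0.14 ]
  top edge 342 [ 600.1 -146. ] [  9.5 145.4] dir [-0.414  0.91 ] 114.4 medz 0.1326
top blue 334 z [0.124 0.132 0.137 0.139]
  top edge 331 [ 539.8 -182.2] [  8.  159.1] dir [-0.414  0.91 ] 114.4 medz 0.1324
top white 608 z [0.064 0.131 0.137 0.138]
  top edge 484 [ 502.8 -196.5] [ 70.  165.9] dir [ 0.363 -0.932] -68.7 medz 0.1324
top foot 1300 [781.4 102. ] [88.8 98.3] 14.6 z [0.006 0.012 0.02 ] [[726.0, 138.0], [751.0, 43.0], [837.0, 66.0], [812.0, 161.0]]
top head 1034 [779.3  99.5] [55.4 59.2] 15.7 z [0.206 0.24  0.246] [[745.0, 120.0], [761.0, 64.0], [814.0, 78.0], [798.0, 135.0]]
side green 738 z [0.029 0.097 0.134 0.136]
  top edge 226 [ 601.3 -142.7] [  9.9 146.1] dir [-0.417  0.909] 114.7 medz 0.1322
side blue 951 z [0.029 0.093 0.134 0.136]
  top edge 237 [ 539.5 -175.7] [  9.4 150.7] dir [-0.417  0.909] 114.7 medz 0.1319
side white 974 z [0.061 0.104 0.134 0.137]
  top edge 277 [ 475.8 -204.3] [ 10.4 157.2] dir [-0.423  0.906] 115.0 medz 0.1314
side foot 1296 [785.2 102.6] [93.2 94.2] 29.1 z [0.007 0.012 0.026] [[722.0, 121.0], [767.0, 39.0], [849.0, 84.0], [803.0, 166.0]]
side head 1176 [784.6 103. ] [67.4 62.4] 4.2 z [0.2   0.233 0.244] [[749.0, 132.0], [753.0, 69.0], [820.0, 74.0], [816.0, 137.0]]
```

View pics/side_cam.png

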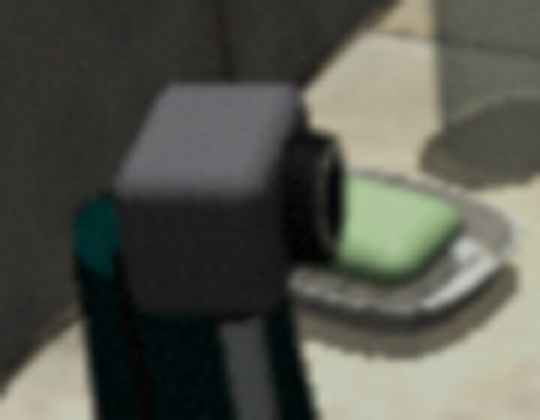

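The crop shows the head as a box with a dark lens barrel on its right face, at about crop (320,200), which is full-image (213,223). Next I refine the camera's yaw from the head top and barrel points, and check the board's mid-width.

```bash
python3 - <<'E'
from h import *
D=np.array([-.416,.909])
for n in ("top","side"):
    im=cv2.imread(f"pics/{n}0.png"); W=np.load(f"pics/{n}0.npy"); X,Y,Z=W[...,0],W[...,1],W[...,2]
    v=im.max(2); r=np.hypot(X-.783,Y-.102)<.06
    p=W[r&(Z>.238)&(Z<.252)]; c,sz,a=cv2.minAreaRect((p[:,:2]*1000).astype(np.float32)); print(n,"headtop",len(p),np.round(c,1),np.round(sz,1),round(a,1),np.median(p[:,2]))
    b=r&(Z>.19)&(Z<.236)
    p=W[b]; q=p[p[:,0]<.765]; print(" barrel",len(q),q.mean(0).round(3) if len(q) else "", np.round(np.percentile(p[:,0],[0,2,5]),3))
    # side faces: horizontal normals of the head via PCA at each wall
    if n=="side":
        f=W[b&(v<75)]; f=f[f[:,1]>.12]
        if len(f)>20:
            l=cv2.fitLine((f[:,:2]*1000).astype(np.float32),cv2.DIST_HUBER,0,.01,.01).ravel(); print(" side wall",len(f),l.round(3),np.degrees(np.arctan2(l[1],l[0])))
    hsv=cv2.cvtColor(im,cv2.COLOR_BGR2HSV); h,s,_=cv2.split(hsv)
    g=(abs(h.astype(int)-65)<20)&(s>90)&(np.hypot(X-.6,Y+.145)<.12)
    for lo,hi in ((.03,.06),(.06,.09),(.09,.115),(.115,.14)):
        p=W[g&(Z>lo)&(Z<hi)]
        if len(p)>10:
            t=(p[:,:2]-[.6,-.145])@D; print(" green z",lo,len(t),np.round(np.percentile(t,[0,2,98,100]),4))
for q6n,yaw,P in (("pick",204.5,[.6005,-.1445,.085]),("pick2",24.5,[.6005,-.1445,.085]),("place",15.7,[.557,.039,.245])):
    y=np.radians(yaw); Ya=np.array([np.cos(y),np.sin(y),0]);z=np.array([0,0,-1.]); R=np.c_[np.cross(Ya,z),Ya,z]
    print(q6n,arm.ik(P,R))
E
```

```text
top headtop 706 [780.2 100. ] [53.  57.7] 15.9 0.24184585435022277
 barrel 198 [0.758 0.1   0.225] [0.75  0.752 0.752]
 green z 0.115 368 [-0.0896 -0.0831  0.0688  0.0717]
side headtop 502 [781.2  99.2] [51.9 61.5] 14.2 0.24235755110204768
 barrel 318 [0.758 0.109 0.222] [0.751 0.752 0.753]
 side wall 449 [9.57000e-01 2.89000e-01 7.77667e+02 1.28171e+02] 16.797962
 green z 0.03 154 [-0.0528 -0.0503  0.0765  0.0777]
 green z 0.06 162 [-0.0559 -0.0514  0.0763  0.0777]
 green z 0.09 149 [-0.0557 -0.0552  0.0758  0.077 ]
 green z 0.115 272 [-0.0795 -0.0715  0.0746  0.0765]
pick [-2.43834301e+01  3.74072631e+01  7.86482148e+01 -2.54444375e-14
  6.39445221e+01  1.31116570e+02]
pick2 [-2.43834301e+01  3.74072631e+01  7.86482148e+01 -2.54444375e-14
  6.39445221e+01 -4.88834301e+01]
place [-8.01679927e+00  2.16406923e+01  7.85875220e+01 -2.54444375e-14
  7.97717857e+01 -2.37167993e+01]
```

```bash
python3 - <<'E'
from h import *
D=np.array([-.416,.909])
for n in ("top","side"):
    im=cv2.imread(f"pics/{n}0.png").astype(int); W=np.load(f"pics/{n}0.npy"); X,Y,Z=W[...,0],W[...,1],W[...,2]
    B,G,R=im[...,0],im[...,1],im[...,2]
    g=((G-R>12)&(G-B>8)).astype(np.uint8)
    k,l,st,ce=cv2.connectedComponentsWithStats(g)
    seed=(262,397) if n=="top" else (235,341)
    ids=np.unique(l[seed[0]-4:seed[0]+5,seed[1]-4:seed[1]+5]); ids=ids[ids>0]; i=max(ids,key=lambda i:st[i,4]); print(n,st[i])
    p=W[(l==i)]; t=(p[:,:2]-[.6,-.145])@D; o=np.argsort(t)
    for j in list(o[:8])+list(o[np.isfinite(t[o])][-8:]): print(np.round([t[j],*p[j]],4))
    x0,y0,w,h=st[i,:4]
cv2.imwrite("pics/topgreen.png",cv2.resize(cv2.imread("pics/top0.png")[225:365,335:485],None,fx=5,fy=4.2,interpolation=cv2.INTER_NEAREST))
E
```

```text
top [358 242  79  36 430]
[-0.0921  0.6524 -0.2223 -0.003 ]
[-0.0896  0.6368 -0.2267  0.1237]
[-0.0895  0.6382 -0.226   0.1269]
[-0.0886  0.6348 -0.2265  0.1243]
[-0.0875  0.6326 -0.2263  0.1254]
[-0.0874  0.6379 -0.2238  0.1283]
[-0.087   0.6362 -0.2242  0.1266]
[-0.0861  0.6382 -0.2223  0.1264]
[ 0.0712  0.569  -0.0809  0.1323]
[ 0.0717  0.5713 -0.0793  0.1283]
[ 0.0717  0.5674 -0.081   0.1301]
[ 0.0723  0.5696 -0.0794  0.1272]
[ 0.0729  0.5679 -0.0795  0.1252]
[ 0.073   0.5717 -0.0776  0.1251]
[ 0.074   0.5696 -0.0775  0.1265]
[ 0.0749  0.5676 -0.0775  0.1277]
side [335 193  16  84 756]
[-0.3259  0.7004 -0.4575 -0.0013]
[-0.3194  0.6961 -0.4524 -0.001 ]
[-0.3021  0.6887 -0.4367 -0.0009]
[-0.298   0.6875 -0.4328 -0.0017]
[-0.2886  0.6824 -0.4248 -0.0028]
[-0.2783  0.6796 -0.4147  0.    ]
[-0.2742  0.6759 -0.412  -0.004 ]
[-0.2638  0.6731 -0.4018 -0.001 ]
[ 0.0766  0.5699 -0.0745  0.0371]
[ 0.0767  0.5698 -0.0745  0.0346]
[ 0.0768  0.5687 -0.0749  0.0723]
[ 0.0769  0.5691 -0.0745  0.0919]
[ 0.0769  0.5725 -0.073   0.0825]
[ 0.077   0.5712 -0.0735  0.1064]
[ 0.0777  0.5695 -0.0735  0.0328]
[ 0.0777  0.5687 -0.0739  0.0828]
```

View pics/topgreen.png

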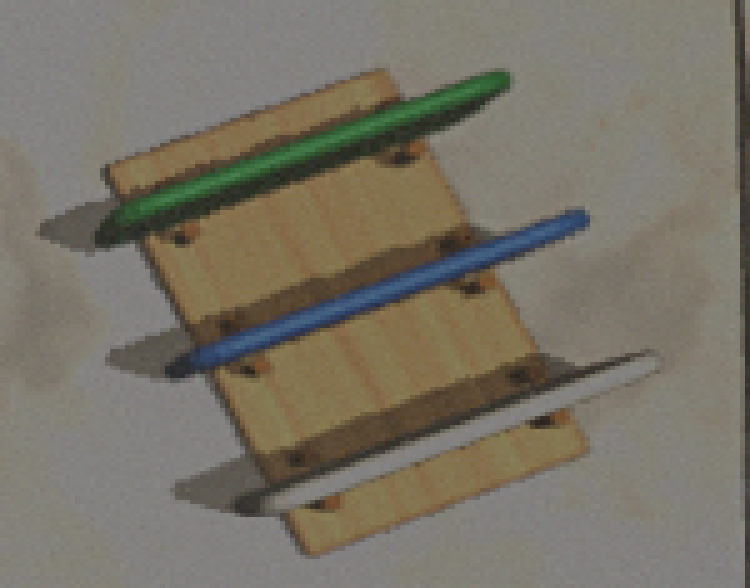

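The board's ends are at t=+0.077 and about -0.092, which is 169 mm and matches its 170 mm width. That puts its middle at about (0.6035, -0.1515) with yaw 24.5°. The crop shows the boards upright in their slots with free gaps between them, so I go for the grasp.

```bash
cat >> h.py <<'E'
def rot(yaw):
    y=np.radians(yaw); Y=np.array([np.cos(y),np.sin(y),0]); z=np.array([0,0,-1.])
    return np.c_[np.cross(Y,z),Y,z]
E
python3 - <<'E'
from h import *
R=rot(204.5)
arm.grip(.5,50)
arm.move_to([.42,.05,.3],rot(120))
arm.move_to([.6035,-.1515,.22],R)
s=arm.read_state(); print(s["time"],s["ee_pos"],s["joint_pos"],s["finger_gap"])
arm.move_l([.6035,-.1515,.15],R,.15)
c=arm.read_camera("top");a=c["image"][190:390,300:520]
c=arm.read_camera("side");b=c["image"][120:320,250:470]
cv2.imwrite("pics/pre.png",cv2.resize(np.hstack([a,b]),(800,364)))
print(arm.read_state()["time"])
E
```

```text
6.35 [ 0.60350995 -0.15143161  0.22008874] [-2.48588613e+01  3.08733141e+01  6.84112476e+01  1.20943314e-03
  8.07078543e+01  1.30624545e+02] 0.5027076704064424
7.0667
```

View pics/pre.png

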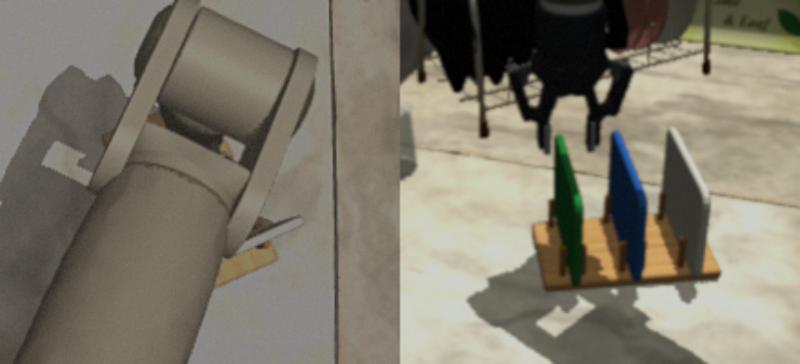

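The side crop (right half) shows the fingers at about (545,140) and (592,140), one on each side of the green board's top edge at (562,140). Blue, at (617,135), is clear. I descend, grip and lift.

```bash
python3 - <<'E'
from h import *
R=rot(204.5)
def st(l): s=arm.read_state(); print(l,s["time"],s["ee_pos"].round(4),s["wrist_force"].round(1),s["torque"].round(2),round(s["finger_gap"],3))
arm.move_l([.6035,-.1515,.085],R,.12); st("down")
arm.grip(0.0,60); st("grip")
arm.move_l([.6035,-.1515,.13],R,.08); st("lift1")
arm.move_l([.6035,-.1515,.255],R,.15); st("lift2")
c=arm.read_camera("top");a=c["image"][120:390,230:520]
c=arm.read_camera("side");b=c["image"][60:330,180:470]
cv2.imwrite("pics/lift.png",cv2.resize(np.hstack([a,b]),(800,372)))
E
```

```text
down 7.7583 [ 0.604  -0.1517  0.0859] [ 0.3 -0.1  1. ] [ 0.04 -0.    0.05] 0.499
grip 8.15 [ 0.6038 -0.1516  0.0858] [-0.5  0.5  5.8] [0.02 0.19 0.03] 0.103
lift1 8.8667 [ 0.6033 -0.1514  0.1296] [-0.9 -0.7 -3.7] [ 0.02  0.03 -0.04] 0.107
lift2 9.85 [ 0.6032 -0.1514  0.2538] [-0.7 -0.9 -2.5] [-0.01 -0.04  0.04] 0.106
```

View pics/lift.png

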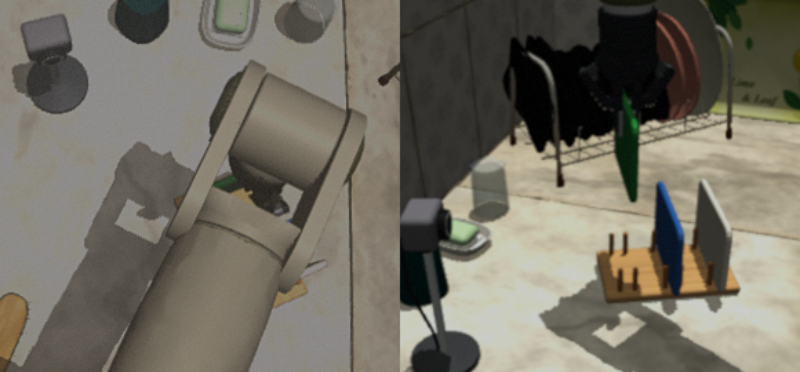

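The side crop shows the green board at (628,150), hanging clear of the stand, with blue and white still standing. Next I turn it and carry it to the inspection pose.

```bash
python3 - <<'E'
from h import *
R=rot(15.7)
arm.move_to([.5577,.0387,.255],R)
arm.move_l([.5577,.0387,.232],R,.08); arm.wait(.5)
s=arm.read_state(); print(s["time"],s["ee_pos"].round(4),s["tcp_rot"].round(3).tolist(),round(s["finger_gap"],3),s["joint_pos"].round(1))
ims=[]
for n in ("top","side"):
    c=arm.read_camera(n); np.save(f"pics/{n}1.npy",cloud(c)); cv2.imwrite(f"pics/{n}1.png",c["image"])
E
```

```text
13.1833 [0.5577 0.0387 0.2321] [[-0.271, 0.963, 0.0], [0.963, 0.271, 0.0], [0.0, 0.0, -1.0]] 0.11 [ -8.   22.2  79.7   0.   78.1 -23.7]
```

View pics/side1.png

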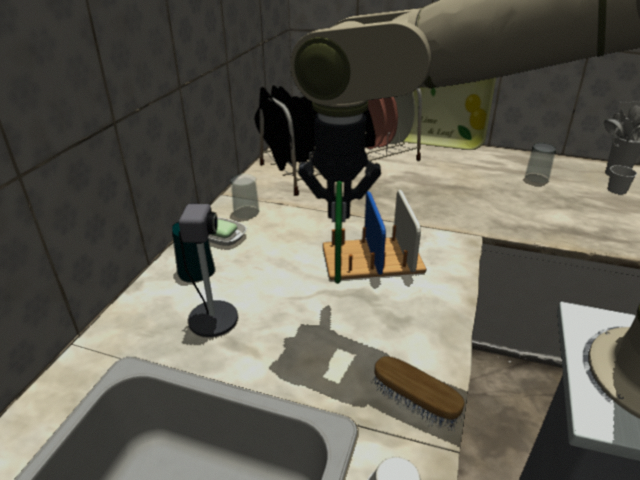

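```bash
python3 - <<'E'
from h import *
post=np.array([.783,.102]); ex=np.array([np.cos(np.radians(15.7)),np.sin(np.radians(15.7))]); ey=np.array([-ex[1],ex[0]]); L=post-.034*ex
for n in ("side","top"):
    im=cv2.imread(f"pics/{n}1.png").astype(int); W=np.load(f"pics/{n}1.npy"); B,G,R=im[...,0],im[...,1],im[...,2]
    m=(G-R>12)&(G-B>8)&(np.hypot(W[...,0]-.557,W[...,1]-.039)<.13)&(W[...,2]>.14)&(W[...,2]<.3)
    p=W[m]; d=p[:,:2]-L; q=np.c_[d@ex,d@ey,p[:,2]-.22]
    if len(p)<30: print(n,len(p)); continue
    print(n,len(p),"lens-frame pct",np.percentile(q,[0,2,50,98,100],axis=0).round(4).tolist())
    A=np.c_[q[:,1:],np.ones(len(q))]; keep=np.ones(len(q),bool)
    for _ in range(5):
        k=np.linalg.lstsq(A[keep],q[keep,0],rcond=None)[0]; r=q[:,0]-A@k; keep=abs(r)<.004
    print(" face plane: yaw,tilt deg",np.degrees(k[:2]).round(2),"x at centre",k[2].round(4),keep.sum())
    f=q[keep]
    # lower edge: level
    for lo,hi in ((-.08,-.05),(-.05,-.02),(-.02,.02),(.02,.05),(.05,.08)):
        t=f[(f[:,1]>lo)&(f[:,1]<hi)]
        if len(t)>5: print("  y",lo,len(t),"z min/max",np.percentile(t[:,2],[1,99]).round(4))
E
```

```text
side 552 lens-frame pct [[-0.2054, -0.043, -0.0496], [-0.2041, -0.0341, -0.0437], [-0.1998, 0.0816, 0.0542], [-0.195, 0.0893, 0.0606], [-0.1942, 0.0905, 0.0613]]
 face plane: yaw,tilt deg [0.55 0.34] x at centre -0.2007 490
  y -0.05 32 z min/max [0.057  0.0608]
  y -0.02 62 z min/max [0.0563 0.0612]
  y 0.02 55 z min/max [0.0558 0.0609]
  y 0.05 62 z min/max [0.0556 0.0606]
top 43 lens-frame pct [[-0.2059, -0.0417, 0.0296], [-0.2049, -0.0414, 0.0508], [-0.2021, 0.0623, 0.0598], [-0.1972, 0.0694, 0.0627], [-0.197, 0.0697, 0.0632]]
 face plane: yaw,tilt deg [-0.52  6.56] x at centre -0.2081 41
  y 0.05 38 z min/max [0.0389 0.063 ]
```

The side view shows the board at (340,230), edge-on to this camera and square to the lens at (212,222). Blue and white are at their original pixels. In the lens frame its middle is at about (-0.201, +0.004, +0.001) m, with under 1° of yaw and tilt error, so I hand in.

```bash
python3 - <<'E'
from h import *
W0,W1=np.load("pics/side0.npy"),np.load("pics/side1.npy")
d=np.linalg.norm(W1-W0,axis=2)
for n,sl in (("blue",np.s_[215:260,372:382]),("white",np.s_[205:260,402:416])): print(n,np.nanmedian(d[sl]))
s=arm.read_state(); print(s["time"],s["finger_gap"],abs(s["qd"]).max())
arm.hand_in()
E
```

```text
blue 0.0015678579735924577
white 0.0020072075221866524
13.2833 0.11422154785548545 0.11077884388649623
the job is handed in; nothing more can be done
```

I gripped the green board by the middle of its top edge and lifted it out of the stand. I then turned it about 171° so the grooved face looks at the lens, and handed the job in at 13.3 s while still holding it. I got no verdict back.

Last checks, taken from the side camera's depth:

- **Position:** the board's middle was at about (-201, +4, +1) mm in the lens frame; the wanted spot was (-200, 0, 0).
- **Angles:** yaw and tilt errors were under 1°, and the top edge was level to within about 0.3 mm.
- **Other boards:** blue and white had shifted by at most 2 mm, which is within measurement noise.
- **Grooved face:** this rests on the known turn; no camera saw that face head-on.
- **Lens pose:** the lens position and the errors above depend on a camera yaw of 15.7°, averaged from fits between 14.2° and 16.8°.

Two readings disagreed or were unclear:

- **Top camera:** it saw only 43 pixels of the board past the arm. Its plane fit (6.6° tilt, middle at x = -208 mm) was unreliable, so I relied on the side view.
- **Finger opening:** it read 0.103 when I gripped and 0.114 at hand-in. I took this as sensor noise and did not look into it further.

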